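# Clear the returned tins from a two-leaf display case

### The job

The red-lidded tins in the stall's display case are out of date: slide back the bolt, swing up the latched left leaf until it stands open, then the right leaf that it overlapped, take out every red-lidded tin and drop it into the blue returns crate. Then swing the case shut again, right leaf first and left leaf over it, and slide the bolt fully home. Leave the green-lidded tins standing in the case, do not let the leaves slam, and leave everything else on the counter where it is.

Things in the scene. Friction and masses are not known exactly. Their poses are not given: they have to be found in the camera images.
- case: display case fixed to the counter (underside at z = 0): wooden open box 272 mm (x) by 386 mm (y) by 70 mm high, walls 6 mm, its grey display floor raised to z = 0.030 m, with two glazed leaves (doors lying on top) that meet on its centre line. Origin: centre of its underside; x points away from the robot side, y to the left, z up. The inside is 260 by 374 mm. The hinge lines run along x, at y = +0.193 (leaf A) and y = -0.193 (leaf B), z = 0.071 m.
- bolt (a joint): sliding bolt that locks leaf A, on a ledge on the case's front (-x) side. 0 m = locked (tongue over a brass tab of leaf A); it slides along the case's +y (away from the meeting line) to 0.045 m; above 0.030 m the tab is free. About 1.5 N of friction; stays where it is left. It slides home again only with leaf A shut.
- bolt_grip (a point): grip point of the bolt's black knob, 10 mm under its top: knob 14 mm thick along y, 18 mm along x, standing 34 mm above the bolt's brass tongue (tongue top at z = 0.0905, knob top at z = 0.1245 m). When locked it lies at x = -0.174, y = 0.045, z = 0.1145 m in the case's frame; it moves with the bolt along y.
- leaf_a (a joint): angle of leaf A (left, +y; the latched leaf), rad: 0 = shut (level), grows as it swings up and outwards about its left edge, stop at 1.9; upright at 1.57. A dark wooden strip on its free edge overlaps leaf B by 12 mm from above, so A opens before B and shuts after B. 191 mm wide, 8 mm thick, 0.3 kg; the stiff hinge (0.45 N m) holds it at any angle.
- leaf_a_bar (a point): point at the middle of leaf A's steel pull bar: a round bar 10 mm thick, 70 mm long, parallel to the hinge line (the case's x axis), its centre 40 mm above the leaf's upper face; room beside and below it for fingers. With the leaf shut it lies at x = -0.050, y = +0.028, z = 0.119 m in the case's frame. It is 165 mm from the hinge line along the leaf and 48 mm above it, and 28 mm in from the leaf's free edge (40 mm from the edge of the strip).
- leaf_b (a joint): angle of leaf B (right, -y; the overlapped leaf), rad: 0 = shut, grows as it swings up and outwards about its right edge, stop at 1.9. Has no bolt: only leaf A's strip keeps it down. Same size, mass and stiff hinge as A.
- leaf_b_bar (a point): point at the middle of leaf B's steel pull bar: a round bar 10 mm thick, 70 mm long, parallel to the hinge line (the case's x axis), its centre 40 mm above the leaf's upper face; room beside and below it for fingers. With the leaf shut it lies at x = +0.050, y = -0.028, z = 0.119 m in the case's frame. It is 165 mm from the hinge line along the leaf and 48 mm above it, and 28 mm in from the leaf's free edge.
- crate: blue slatted returns crate, fixed: outside 220 mm (x) by 170 mm (y) by 80 mm high, walls and floor 5 mm, open on top. Origin: centre of its underside.
- red1_mid (a point): centre (half-way up) of a round tin with a RED lid, to be returned: 48 mm in diameter, 30 mm high, about 70 g. It starts standing somewhere on the case's raised floor (top at z = 0.030 m in the case's frame), with 30 mm or more free beside it along the case's x axis and 20 mm or more along y (less if it has been knocked aside). Absent in some runs (None from the start).
- red2_mid (a point): centre (half-way up) of a round tin with a RED lid, to be returned: 48 mm in diameter, 30 mm high, about 70 g. It starts standing somewhere on the case's raised floor (top at z = 0.030 m in the case's frame), with 30 mm or more free beside it along the case's x axis and 20 mm or more along y (less if it has been knocked aside). Absent in some runs (None from the start).
- red3_mid (a point): centre (half-way up) of a round tin with a RED lid, to be returned: 48 mm in diameter, 30 mm high, about 70 g. It starts standing somewhere on the case's raised floor (top at z = 0.030 m in the case's frame), with 30 mm or more free beside it along the case's x axis and 20 mm or more along y (less if it has been knocked aside). Absent in some runs (None from the start).
- red4_mid (a point): centre (half-way up) of a round tin with a RED lid, to be returned: 48 mm in diameter, 30 mm high, about 70 g. It starts standing somewhere on the case's raised floor (top at z = 0.030 m in the case's frame), with 30 mm or more free beside it along the case's x axis and 20 mm or more along y (less if it has been knocked aside). Absent in some runs (None from the start).
- green1_mid (a point): centre (half-way up) of a round tin with a GREEN lid, same size; it stays in the case.
- green2_mid (a point): centre (half-way up) of a round tin with a GREEN lid, same size; it stays in the case.
- oil_amber: amber oil bottle, 44 mm in diameter, 130 mm high; a bystander, to be left alone. Origin: centre of its underside.
- oil_green: green oil bottle, 44 mm in diameter, 130 mm high; a bystander, to be left alone. Origin: centre of its underside.
- honey: honey jar, 68 mm in diameter, 85 mm high; a bystander, to be left alone. Origin: centre of its underside.
- soap1: orange soap bar, 75 x 50 x 28 mm; a bystander, to be left alone. Origin: centre of its underside.
- soap2: pink soap bar, 75 x 50 x 28 mm; a bystander, to be left alone. Origin: centre of its underside.

How it is judged (in metres and radians):
On the way, in this order (a step that is already met when the one before it is completed fails the run):
1. leaf A stands open (above 1.25 rad) (value of joint leaf_a above 1.25 rad), for 0.2 s.
2. leaf B stands open too (both above 1.25 rad) (value of joint each of leaf_b, leaf_a above 1.25 rad), for 0.2 s.
3. every red-lidded tin is in the crate (x of red1_mid in the frame of crate between -0.105 and 0.105 m and y of red1_mid in the frame of crate between -0.08 and 0.08 m and z of red1_mid in the frame of crate between 0 and 0.075 m and x of red2_mid in the frame of crate between -0.105 and 0.105 m and y of red2_mid in the frame of crate between -0.08 and 0.08 m and z of red2_mid in the frame of crate between 0 and 0.075 m and x of red3_mid in the frame of crate between -0.105 and 0.105 m and y of red3_mid in the frame of crate between -0.08 and 0.08 m and z of red3_mid in the frame of crate between 0 and 0.075 m and x of red4_mid in the frame of crate between -0.105 and 0.105 m and y of red4_mid in the frame of crate between -0.08 and 0.08 m and z of red4_mid in the frame of crate between 0 and 0.075 m), for 0.2 s.
4. leaf B is shut while leaf A is still up (value of joint leaf_b below 0.05 rad and value of joint leaf_a above 0.1 rad), for 0.1 s.
At the end, for the whole second after the job is handed in: every red-lidded tin lies at rest within the crate's walls; both green-lidded tins stand upright on the case's floor; both leaves are shut (under 0.05 rad) and the bolt is home (under 8 mm) (all of step 3 and x of green1_mid in the frame of case between -0.13 and 0.13 m and y of green1_mid in the frame of case between -0.187 and 0.187 m and z of green1_mid in the frame of case between 0 and 0.055 m and angle between each of green1_mid, green2_mid's own z axis and vertical below 0.15 rad and x of green2_mid in the frame of case between -0.13 and 0.13 m and y of green2_mid in the frame of case between -0.187 and 0.187 m and z of green2_mid in the frame of case between 0 and 0.055 m and value of joint each of leaf_a, leaf_b below 0.05 rad and value of joint bolt below 0.008 m and linear speed of each of red1, red2, red3, red4 below 0.03 m/s); the robot touches nothing.
It fails at once if a green-lidded tin is taken out of the case (z of any of green1_mid, green2_mid in the frame of case above 0.1 m).
It fails at once if a leaf is slammed shut (faster than 2.5 rad/s as it closes) ((value of joint leaf_a below 0.15 rad and velocity of joint leaf_a below -2.5 rad/s) or (value of joint leaf_b below 0.15 rad and velocity of joint leaf_b below -2.5 rad/s)).
It fails at once if another thing on the counter is shifted by more than 50 mm or knocked over (distance of any of oil_amber, oil_green, honey, soap1, soap2 from where it was at the start of the episode above 0.05 m or angle between any of oil_amber, oil_green, honey's own z axis and vertical above 0.7 rad).
Of red1, red2, red3, red4 only 2 to 4 are there at a start; the rules pass over those that are not, and their reading is None.
At some moment in a run one of red1, red2, red3, red4 may be knocked a few centimetres aside while the robot is not near it.
It also fails if it takes over 210 s, if anything falls off the work surface, if the arm or the gripper's body presses on something with over 40 N, if the wrist force passes 120 N, or if a joint passes its speed limit or range.

### The arm

A 6-joint arm with a two-finger parallel gripper is mounted at the origin on the work surface. World frame = base frame: x ahead of the robot, y to its left, z up, the work surface at z = 0. Lengths are in mm, angles in degrees, forces in N, time in s.
With the tool pointing down it reaches from about 325 to 925 mm from the base axis. Payload 3.1 kg.
Tool frame: the origin (TCP) lies at the very end of the fingers, on their centre line; the grasp point (between the pads) lies grasp_offset behind it (grasp_offset is the distance from the TCP to the grasp point, in mm); z points along the fingers, x is the direction in which the jaws open and shut, and the axes are right-handed (so a half turn about z gives the same grasp; the last joint's range is limited). The gripper opens to 85 mm and grips with 20 to 120 N. Pads are 22 mm wide; open, the fingers measure 114 mm over their backs; the gripper's body (76 mm by 85 mm) begins 54 mm behind the grasp point. The pads swing forward as they close: fully open they stand 13 mm farther back than shut.
Start: joints at [61.582, 12.427, 92.441, -0, 75.132, -6.429], TCP at [234.012, 579.55, 231.3] pointing down, gripper open.
Joint ranges: [-157.48, 157.48], [-44.54, 120.13], [17.64, 146.25], [-64.5, 244.5], [7.68, 150.69], [-147.95, 147.95]. Speed limits (degrees/s): [159.86, 159.86, 180, 180, 180, 180].

### API

Orientations are given as [roll, pitch, yaw] about the fixed x, y, z axes, in that order (R = Rz(yaw) Ry(pitch) Rx(roll)).
In Python, from station import * gives the robot as it stands. Calls block until the motion is done:
- goto(position, orientation): joint-space move of the TCP to a pose.
- move_l(position, attitude=None, speed=150): straight line of the TCP; attitude=None keeps the orientation; speed is the mean speed in mm/s.
- move_j(angles): joint-space move.
- grip(opening, squeeze=None): finger opening in mm; squeeze is the grip in N (None keeps the last); returns when the fingers have stopped.
- wait(seconds).
- solve_ik(position, orientation): joint angles nearest the present ones, or None.
- get_obs(): the state.
- get_image(name): name is "scene" or "top"; returns the picture (480x640x3 uint8, red, green, blue); there is no depth.
- get_calibration(name): a dict with "fx", "fy", "cx", "cy" (pixels), "D" ([k1, k2, p1, p2, k3] as OpenCV has them; the pictures are not rectified), "R" (3x3) and "t" (3): a world point X has camera coordinates R X + t. Camera axes: x right, y down, z forward; pixel columns grow to the right and rows downward; lengths in mm; the calibration is good to about 2 mm. A picture is of the moment at which its call begins. get_calibration takes no time and is no camera call.
A pose or a line that the arm cannot do raises Unreachable and nothing moves.
- sign_off(): hands the job in, once; it reports no verdict.
Trained networks look in the newest picture that a camera, given by its name, has taken for a name from the list of things; names that differ only in an ending like _2 or _b are one class to them, and where a whole thing is asked for, a point or a joint stands for the part that bears it (a point fixed in the world has none). Each returns a list of dicts, best first, with "score" (0 to 1); they miss things now and then, are a little off and sometimes report something else, mostly with a low value. They report only what shows in the picture. A call takes as long as a camera call.
- spot_in(name, camera): "extent" ([centre column, centre row, width, height] in pixels, round what is visible of it).
- regions_of(name, camera): "region" (480x640 bool, what is visible of it) and "extent" ([centre column, centre row, width, height] in pixels, round what is visible of it).
The state is a dict: "t": time; "joint_pos": joint angles; "qvel": joint speeds; "effort": joint torques, N m; "tcp_pos": TCP position; "ee_rot": TCP orientation; "wrist_force": force on the tool from outside, world axes, zero at the start; "moment": the same for the moment, N m; "grip_width": finger opening in mm.
Only numpy, scipy, OpenCV 4.12 (cv2) and the standard library are available. Lean on these libraries where they do the work, as an engineer would, in place of code of your own. Each camera call takes 0.05 s, during which the arm holds its last target. There are 200 camera calls.

## Working session

There is one attempt and no reset: what is moved stays moved. The work goes in short steps, each a Python script; the robot and the scene stay as the last script left them, time stands still between calls to the robot, and variables do not carry over. Pictures are saved under pics/ and viewed, about 12 in all and at most 16, crops included, and the job is handed in when it is done.

```bash
ls; mkdir -p pics; python3 - <<'E'
from station import *
import cv2,numpy as np
o=get_obs();print({k:np.round(v,2).tolist() for k,v in o.items()})
for n in("scene","top"):
    im=get_image(n);cv2.imwrite(f"pics/{n}0.png",im[:,:,::-1])
    c=get_calibration(n);print(n,{k:np.round(v,3).tolist() for k,v in c.items()})
    for q in("case","bolt_grip","leaf_a_bar","leaf_b_bar","crate","red1_mid","green1_mid","oil_amber","honey","soap1"):
        print(q,[(np.round(d["extent"]).tolist(),round(d["score"],2)) for d in spot_in(q,n)][:6])
E
```

```text
pics
{'t': 0.0, 'joint_pos': [61.58, 12.48, 92.53, 0.0, 75.13, -6.43], 'qvel': [-0.0, -0.06, 0.1, -0.04, -0.01, -0.0], 'effort': [0.0, -39.68, -30.39, 0.0, 0.01, -0.0], 'tcp_pos': [233.6, 578.81, 229.95], 'ee_rot': [-179.98, 0.14, 68.01], 'wrist_force': [-1.07, -0.33, 0.26], 'moment': [-0.04, -0.01, 0.03], 'grip_width': 85.79}
scene {'fx': 540.794, 'fy': 540.794, 'cx': 321.047, 'cy': 236.879, 'D': [-0.1, 0.0, 0.0, 0.0, 0.0], 'R': [[-0.557, 0.83, 0.024], [0.45, 0.326, -0.831], [-0.698, -0.452, -0.555]], 't': [316.396, -124.873, 1647.956]}
case [([361.0, 319.0, 219.0, 164.0], 0.86)]
bolt_grip [([511.0, 320.0, 32.0, 58.0], 0.69), ([415.0, 254.0, 17.0, 28.0], 0.51)]
leaf_a_bar [([397.0, 318.0, 144.0, 118.0], 0.8)]
leaf_b_bar [([315.0, 288.0, 136.0, 103.0], 0.71)]
crate [([233.0, 211.0, 94.0, 74.0], 0.88)]
red1_mid [([189.0, 234.0, 18.0, 50.0], 0.16)]
green1_mid []
oil_amber [([190.0, 234.0, 20.0, 48.0], 0.98)]
honey [([494.0, 376.0, 42.0, 59.0], 0.68)]
soap1 [([506.0, 300.0, 25.0, 33.0], 0.86), ([169.0, 232.0, 18.0, 18.0], 0.66)]
top {'fx': 464.784, 'fy': 464.784, 'cx': 324.494, 'cy': 238.381, 'D': [-0.098, 0.0, 0.0, 0.0, 0.0], 'R': [[-0.005, -1.0, 0.003], [-0.982, 0.004, -0.19], [0.19, -0.004, -0.982]], 't': [-5.862, 526.102, 1060.024]}
case [([268.0, 216.0, 171.0, 142.0], 0.69)]
bolt_grip [([248.0, 272.0, 13.0, 21.0], 0.5)]
leaf_a_bar [([230.0, 209.0, 90.0, 122.0], 0.61)]
leaf_b_bar [([313.0, 206.0, 88.0, 111.0], 0.83)]
crate [([478.0, 273.0, 100.0, 103.0], 0.67)]
red1_mid [([269.0, 217.0, 170.0, 142.0], 0.66)]
green1_mid []
oil_amber [([467.0, 199.0, 27.0, 26.0], 0.56)]
honey [([230.0, 209.0, 91.0, 125.0], 0.7), ([152.0, 204.0, 32.0, 34.0], 0.63)]
soap1 [([510.0, 206.0, 23.0, 28.0], 0.81), ([168.0, 309.0, 28.0, 32.0], 0.66)]
```

View pics/top0.png

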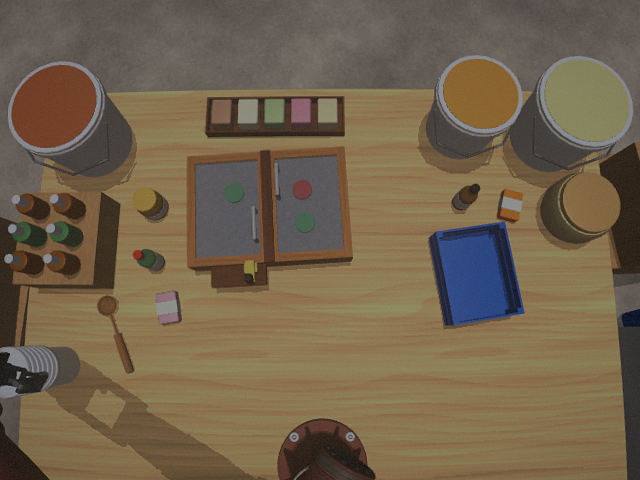

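View pics/scene0.png

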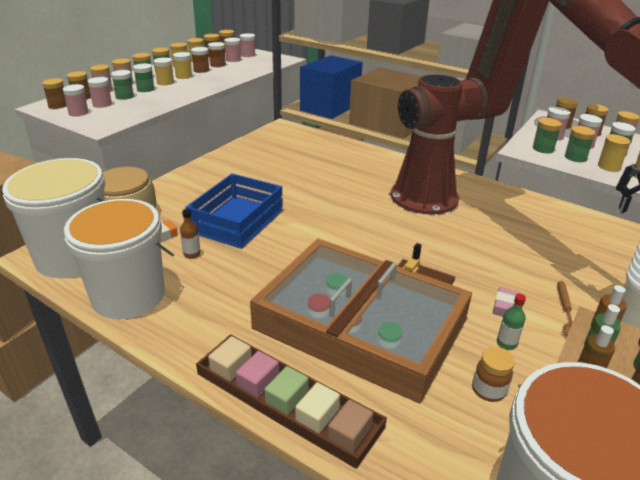

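The top picture shows a red lid at (302,189), green lids at (234,193) and (305,222), the bolt at (249,272), and the crate at (478,273). In the scene picture another tin shows partly under the strip at about (352,325). Next I fit the case and crate poses.

```bash
cat > h.py <<'E'
from station import *
import cv2,numpy as np
from scipy.optimize import least_squares
K={}
def cal(n):
    if n not in K:
        c=get_calibration(n);K[n]=(np.array([[c["fx"],0,c["cx"]],[0,c["fy"],c["cy"]],[0,0,1.]]),np.array(c["D"],float),np.array(c["R"]),np.array(c["t"],float))
    return K[n]
def proj(n,P):
    k,D,R,t=cal(n)
    return cv2.projectPoints(np.atleast_2d(np.array(P,float)),cv2.Rodrigues(R)[0],t,k,D)[0].reshape(-1,2)
def atz(n,uv,z):
    k,D,R,t=cal(n)
    p=cv2.undistortPoints(np.array(uv,float).reshape(-1,1,2),k,D).reshape(-1,2)
    d=np.c_[p,np.ones(len(p))]@R; C=-R.T@t
    return C+d*((z-C[2])/d[:,2])[:,None]
def T(p,P):
    P=np.atleast_2d(np.array(P,float));c,s=np.cos(p[2]),np.sin(p[2])
    return np.c_[p[0]+c*P[:,0]-s*P[:,1],p[1]+s*P[:,0]+c*P[:,1],P[:,2]]
def fit(obs,p0):
    f=lambda p:np.concatenate([(proj(n,T(p,[P]))-uv).ravel() for n,P,uv in obs])
    r=least_squares(f,p0,loss="soft_l1");return r.x,f(r.x).reshape(-1,2)
E
cat > m.py <<'E'
from h import *
obs=[("top",[136,193,79],(187,156)),("top",[136,-193,79],(345,148)),("top",[-136,-193,79],(351,262)),("top",[-136,193,79],(189,268)),
("scene",[-136,-193,79],(319,243)),("scene",[-136,193,79],(470,290)),("scene",[136,193,79],(414,366)),("scene",[136,-193,79],(254,300)),
("top",[-50,28,119],(254,224)),("top",[50,-28,119],(277,182)),("scene",[-50,28,119],(387,278)),("scene",[50,-28,119],(341,292)),("scene",[-174,45,124],(417,246))]
p,r=fit(obs,[550,100,0]);print("case",p,np.degrees(p[2]));print(np.round(r,1).tolist())
co=[("top",[110,85,80],(430,234)),("top",[110,-85,80],(508,224)),("top",[-110,-85,80],(524,313)),("top",[-110,85,80],(443,326)),
("scene",[-110,85,80],(282,184)),("scene",[110,85,80],(240,218)),("scene",[110,-85,80],(187,204)),("scene",[-110,-85,80],(235,178))]
q,r=fit(co,[500,-300,0]);print("crate",q,np.degrees(q[2]));print(np.round(r,1).tolist())
np.savetxt("case.txt",p);np.savetxt("crate.txt",q)
for n in("top","scene"):
    im=cv2.imread(f"pics/{n}0.png")
    for n_,P,uv in obs+co: pass
    for pp,L in((p,obs),(q,co)):
        for n_,P,_ in L:
            if n_==n: cv2.circle(im,tuple(np.round(proj(n,T(pp,[P]))[0]*1).astype(int)),1,(0,255,255),-1)
    pk=proj(n,T(p,[[-174,45,124.5]]))[0]; cv2.circle(im,tuple(np.round(pk).astype(int)),1,(255,255,0),-1)
    c=im[130:340,180:540] if n=="top" else im[160:390,180:540]
    cv2.imwrite(f"pics/ov_{n}.png",cv2.resize(c,None,fx=2.2,fy=2.2,interpolation=2))
for n,uv in(("top",(302,189)),("scene",(319,301)),("top",(234,193)),("scene",(390,330)),("top",(305,222)),("scene",(337,281))):
    print(n,uv,atz(n,[uv],60)[0].round())
E
python3 m.py
```

```text
case [5.98685547e+02 1.25215023e+02 5.04418484e-02] 2.8901050234271395
[[0.3, 0.7], [0.6, -0.2], [2.2, -3.4], [-2.2, -0.5], [-0.6, -7.0], [2.6, 0.5], [11.0, 6.8], [-3.9, -2.6], [0.1, -0.3], [0.3, -2.0], [0.7, -6.9], [0.2, -4.6], [1.1, -2.5]]
crate [ 4.34439749e+02 -3.67511418e+02  1.20763437e-01] 6.91923525482865
[[6.0, -1.6], [-2.7, -0.3], [-0.7, 3.3], [9.0, 0.7], [2.3, 0.9], [0.2, 3.3], [-0.4, 0.7], [-0.8, -6.5]]
top (302, 189) [646.  45.  60.]
scene (319, 301) [652.  49.  60.]
top (234, 193) [637. 210.  60.]
scene (390, 330) [644. 214.  60.]
top (305, 222) [564.  38.  60.]
scene (337, 281) [573.  44.  60.]
```

View pics/ov_top.png

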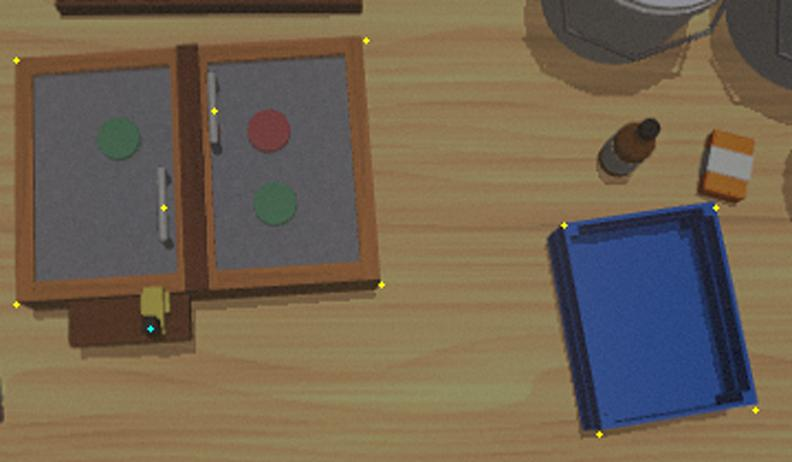

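View pics/ov_scene.png

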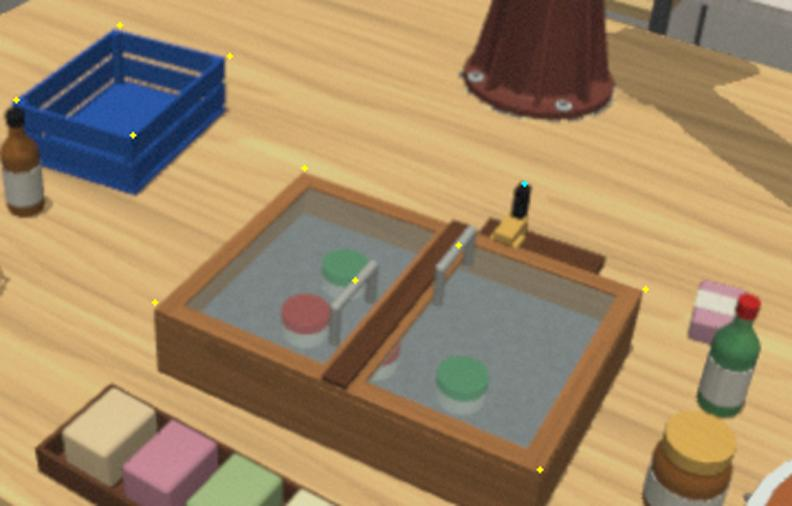

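```bash
python3 - <<'E'
import re
s=open("m.py").read()
i=s.index("obs=[");j=s.index("p,r=fit")
s=s[:i]+'''t=lambda u,v:(180+(u+.5)/2.2-.5,130+(v+.5)/2.2-.5)
sc=lambda u,v:(180+(u+.5)/2.2-.5,160+(v+.5)/2.2-.5)
obs=[("top",[136,193,79],t(15,62)),("top",[136,-193,79],t(362,40)),("top",[-136,-193,79],t(379,281)),("top",[-136,193,79],t(16,300)),
("scene",[-136,-193,79],sc(305,176)),("scene",[-136,193,79],sc(641,291)),("scene",[136,193,79],sc(541,471)),("scene",[136,-193,79],sc(157,311)),
("top",[-50,28,124],t(164,205)),("top",[50,-28,124],t(213,107)),("scene",[-50,28,119],sc(456,247)),("scene",[50,-28,119],sc(356,281)),("scene",[-174,45,124],sc(523,185))]
'''+s[j:]
i=s.index("co=[");j=s.index("q,r=fit")
s=s[:i]+'''co=[("top",[110,85,80],t(564,227)),("top",[110,-85,80],t(717,204)),("top",[-110,-85,80],t(757,403)),("top",[-110,85,80],t(599,431)),
("scene",[-110,85,80],sc(226,60)),("scene",[110,85,80],sc(133,140)),("scene",[110,-85,80],sc(17,103)),("scene",[-110,-85,80],sc(120,32))]
'''+s[j:]
s+='''
print("hidden",atz("scene",[sc(384,345)],60), T([0,0,-p[2]],atz("scene",[sc(384,345)],60)-[p[0],p[1],0]))
for n,uv in(("honey",(148,195)),("oilg",(140,255)),("soap2",(168,307))): print(n,atz("top",[uv],{"honey":85,"oilg":130,"soap2":28}[n]).round())
for pt in([-50,28,119],[50,-28,119],[-174,45,114.5]): print(T(p,[pt]).round(1))
'''
open("m.py","w").write(s)
E
python3 m.py
```

```text
case [6.00706218e+02 1.26562264e+02 5.58549749e-02] 3.2002543246796105
[[-0.0, -1.6], [0.4, -1.2], [0.9, -0.1], [-0.4, 1.0], [-0.5, -3.0], [1.6, -1.2], [0.1, -0.2], [-1.1, -2.5], [-1.0, -0.5], [-0.2, 0.1], [0.7, -0.3], [-0.3, 0.8], [0.5, 0.1]]
crate [ 4.37760940e+02 -3.67073542e+02  1.30726130e-01] 7.490055528926376
[[-0.7, -1.5], [-1.1, -0.4], [-0.4, 1.5], [0.2, -0.1], [1.1, -1.8], [-0.1, -1.5], [-1.6, -1.1], [-1.2, -2.3]]
top (302, 189) [646.  45.  60.]
scene (319, 301) [652.  49.  60.]
top (234, 193) [637. 210.  60.]
scene (390, 330) [644. 214.  60.]
top (305, 222) [564.  38.  60.]
scene (337, 281) [573.  44.  60.]
hidden [[650.98471449 135.07510751  60.        ]] [[50.67532524  5.69272393 60.        ]]
honey [[627. 413.  85.]]
oilg [[475. 404. 130.]]
soap2 [[364. 368.  28.]]
[[549.2 151.7 119. ]]
[[652.2 101.4 119. ]]
[[424.5 161.8 114.5]]
```

The fit is consistent to a few mm. A red tin sits hidden under the strip, near (651,135). I start with the bolt.

```bash
cat >> h.py <<'E'
from scipy.spatial.transform import Rotation as Ro
case=np.loadtxt("case.txt");crate=np.loadtxt("crate.txt");CD=np.degrees(case[2])
GO=grasp_offset() if callable(grasp_offset) else grasp_offset
def pose(g,yaw=90,tilt=0,fr=case):
    "grasp point g in the case frame (mm) -> TCP pose"
    R=Ro.from_euler('z',fr[2])*Ro.from_euler('x',tilt)*Ro.from_euler('z',yaw,degrees=True)*Ro.from_euler('x',180,degrees=True)
    return (T(fr,[g])[0]+GO*R.apply([0,0,1])).tolist(),R.as_euler('xyz',degrees=True).tolist()
def ln(g,yaw=90,tilt=0,speed=150,fr=case):
    p,o=pose(g,yaw,tilt,fr);move_l(p,o,speed=speed)
def st(m=""):
    o=get_obs();print(m,"t",round(o["t"],1),"tcp",np.round(o["tcp_pos"],1),"F",np.round(o["wrist_force"],1),"w",round(o["grip_width"],1));return o
E
python3 - <<'E'
from h import *
print("GO",GO)
k=[-174,45,114.5]
goto(*pose([-174,45,200]));grip(45);st()
ln(k,speed=80);st("at");grip(0,25);st("gripped")
ln([-174,89,114.5],speed=40);st("slid");grip(45);st("rel")
ln([-174,89,200])
cv2.imwrite("pics/b1.png",get_image("top")[220:330,180:360,::-1].repeat(4,0).repeat(4,1))
E
```

```text
GO 18.700000000000003
 t 3.3 tcp [424.4 162.  181.3] F [ 0.1  1.1 -0.8] w 44.7
at t 4.5 tcp [425.1 161.9  96.4] F [0.5 1.2 0.1] w 45.1
gripped t 4.9 tcp [424.9 162.2  96.4] F [-0.5  1.5  2.9] w 13.4
slid t 6.1 tcp [422.3 205.6  96.4] F [-2.1 -0.8  5.7] w 13.4
rel t 6.5 tcp [421.7 205.6  95.4] F [ 0.3 -0.7 -0.2] w 45.0
```

```bash
cat >> h.py <<'E'
S={'a':1,'b':-1}; XB={'a':-50,'b':50}
def bar(l,th,dy=0,dz=0):
    s=S[l];return [XB[l],s*(193-165*np.cos(th)+48*np.sin(th))+dy,71+165*np.sin(th)+48*np.cos(th)+dz]
def tl(l,th): return -S[l]*0.3*th
def arc(l,t0,t1,n,speed=70,dy=0,dz=0,lim=45):
    for th in np.linspace(t0,t1,n+1)[1:]:
        ln(bar(l,th,dy,dz),90,tl(l,th),speed)
        f=get_obs()["wrist_force"]
        if np.linalg.norm(f)>lim: st(f"STOP th={th:.2f}");return False
    return True
def back(l,th,d,speed=100):
    "retract along the tool axis by d mm from the bar at th"
    a=tl(l,th);g=np.array(bar(l,th));ln((g+d*np.array([0,-np.sin(a),np.cos(a)])).tolist(),90,a,speed)
E
python3 - <<'E'
from h import *
goto(*pose([-50,28,220]));ln(bar('a',0),speed=100);grip(0,40);st("grip")
if arc('a',0,.3,3,50):
    st(".3")
    arc('a',.3,1.7,12);st("1.7")
cv2.imwrite("pics/a1.png",get_image("scene")[:,:,::-1])
E
```

```text
grip t 9.5 tcp [549.7 152.6 101.1] F [-1.2  3.8  2. ] w 8.6
.3 t 10.9 tcp [548.4 171.5 146.9] F [ 3.8  4.  -3.4] w 8.5
1.7 t 16.1 tcp [536.1 378.3 214.8] F [-1.   4.3  9. ] w 8.7
```

View pics/a1.png

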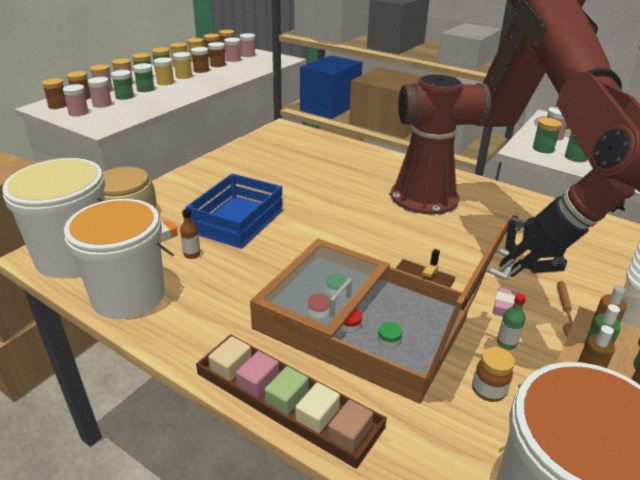

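Leaf A stands open, with the forces under 10 N. The second red tin shows at (350,318). Next is leaf B.

```bash
python3 - <<'E'
from h import *
grip(26);back('a',1.7,80)
goto(*pose([-30,150,360]));goto(*pose([50,-28,230]))
grip(40);ln(bar('b',0),speed=100);grip(0,40);st("grip")
if arc('b',0,.3,3,50):
    st(".3")
    arc('b',.3,1.7,12);st("1.7")
    grip(26);back('b',1.7,80);st()
    goto(*pose([-150,-150,360]))
    goto(*pose([-300,-100,300],0))
for n in("top","scene"):
    im=get_image(n);cv2.imwrite(f"pics/{n}2.png",im[:,:,::-1])
    for q in("red1_mid","green1_mid"):
        for d in spot_in(q,n): print(n,q,np.round(d["extent"]),round(d["score"],2))
E
```

```text
grip t 21.0 tcp [652.7 102.7 101.3] F [-0.2  3.7  2.8] w 8.3
.3 t 22.4 tcp [653.9  83.3 147.9] F [-0.5  6.8  2.7] w 8.5
1.7 t 27.6 tcp [ 666.4 -125.4  214.2] F [ 2.6 -2.9  4.9] w 8.1
 t 28.9 tcp [ 666.5 -161.6  281. ] F [-0.3 -0.7 -0.1] w 26.0
top red1_mid [302. 191.  19.  22.] 0.8
top red1_mid [305. 224.  21.  20.] 0.69
top green1_mid [305. 222.  18.  20.] 0.69
top green1_mid [160. 200.  60. 146.] 0.67
scene red1_mid [321. 301.  28.  28.] 0.91
scene green1_mid [339. 281.  19.  23.] 0.95
```

View pics/top2.png

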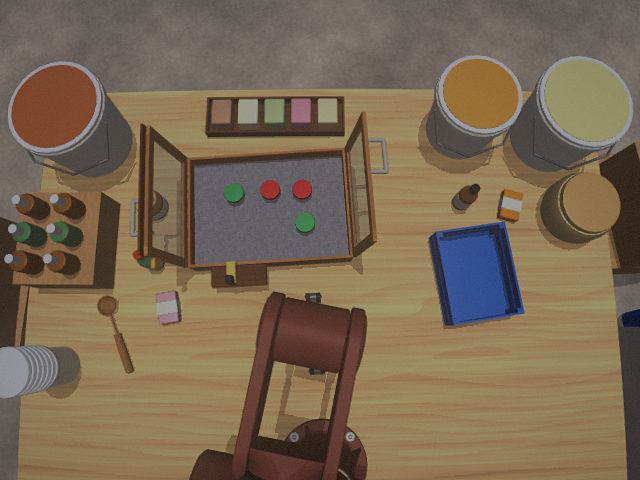

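View pics/scene2.png

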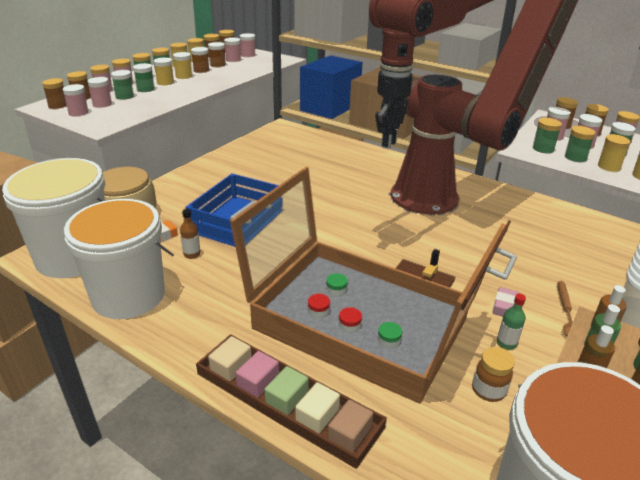

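Both leaves are open. There are two red tins, at top (270,189) and (302,189) and scene (350,317) and (319,302); the greens are at (234,193) and (305,222). Picking now, re-locating before each grasp.

```bash
cat >> h.py <<'E'
def lids(col,z=60):
    "lid centres in the case frame (mean of both cameras) per camera by colour"
    out={}
    for n in("top","scene"):
        h,s,v=cv2.split(cv2.cvtColor(get_image(n),cv2.COLOR_RGB2HSV))
        m=((s>170)&(v>90)&(((h<6)|(h>174)) if col=="red" else ((h>50)&(h<80)))).astype(np.uint8)
        poly=proj(n,T(case,[[130,187,50],[130,-187,50],[-130,-187,50],[-130,187,50]]))
        k=np.zeros_like(m);cv2.fillConvexPoly(k,np.round(poly).astype(int),1);m&=k
        _,_,st_,c=cv2.connectedComponentsWithStats(m)
        P=[atz(n,[c[i]],z)[0]-[case[0],case[1],0] for i in range(1,len(c)) if st_[i,4]>40]
        out[n]=np.array([T([0,0,-case[2]],[p])[0][:2] for p in P])
    return out
E
python3 - <<'E'
from h import *
r=lids("red");g=lids("green");print({k:v.round(1).tolist() for k,v in r.items()},{k:v.round(1).tolist() for k,v in g.items()})
E
```

```text
{'top': [[45.7, -5.3], [42.2, -82.7]], 'scene': [[51.0, -79.1], [54.9, -1.9]]} {'top': [], 'scene': []}
```

```bash
cat >> h.py <<'E'
def find_red():
    r=lids("red");P=[]
    for a in r["top"]:
        d=[b for b in r["scene"] if np.hypot(*(b-a))<20]
        P.append((a+d[0])/2 if d else a+[4,2])
    print("reds",np.round(P,1).tolist(),len(r["scene"]));return P
def pick(p,slot):
    x,y=p
    goto(*pose([x,y,340],0));grip(68);ln([x,y,130],0,0,250);ln([x,y,47],0,0,80);st("at")
    grip(0,40);o=st("grip")
    ln([x,y,340],0,0,200)
    if get_obs()["grip_width"]<35: print("MISSED");return False
    c=[slot,0,340]
    p_,o_=pose(c,0,0,crate);move_l(p_,o_,speed=300)
    ln([slot,0,40],0,0,200,crate);st("crate");grip(75);ln([slot,0,250],0,0,250,crate);return True
E
python3 - <<'E'
from h import *
P=find_red();P.sort(key=lambda p:p[1])
pick(P[0],45)
P=find_red()
cv2.imwrite("pics/top3.png",get_image("top")[130:340,180:540,::-1].repeat(2,0).repeat(2,1))
E
```

```text
reds [[50.3, -3.7], [46.6, -80.8]] 2
at t 35.9 tcp [652.5  48.5  29.1] F [ 0.3  0.2 -0.6] w 68.6
grip t 36.2 tcp [652.8  48.5  29.5] F [ 0.5 -0.5  3.8] w 47.0
crate t 41.1 tcp [ 483.4 -362.1   22.7] F [ 0.3 -0.1 -0.3] w 47.3
reds [[50.4, -3.5]] 1
```

View pics/top3.png

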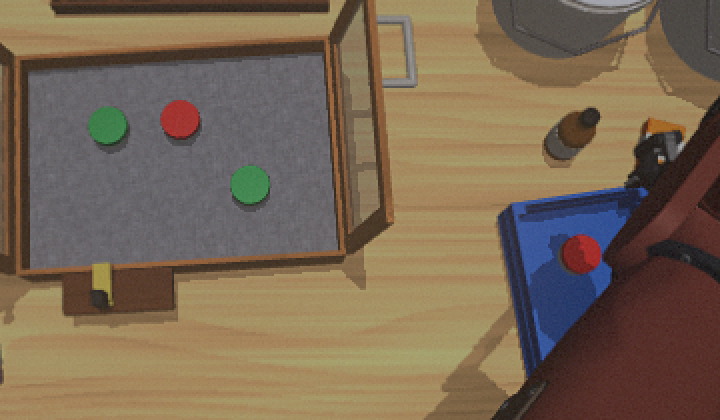

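The first tin is in the crate (crop (580,255)), and one red remains in the case at crop (180,118).

```bash
sed -i 's/ln(\[slot,0,250\]/ln([slot,0,340]/' h.py; python3 - <<'E'
from h import *
ln([45,0,340],0,0,250,crate)
P=find_red()
pick(P[0],-45)
goto(*pose([-300,-100,340],0))
find_red()
cv2.imwrite("pics/top4.png",get_image("top")[130:340,130:540,::-1].repeat(2,0).repeat(2,1)[:,:800])
E
```

```text
reds [[50.4, -3.7]] 1
at t 47.5 tcp [652.  125.7  29.1] F [0.2 0.1 0.2] w 67.9
grip t 47.8 tcp [652.2 125.8  29.5] F [-0.1  0.2  3.9] w 47.2
crate t 53.1 tcp [ 393.8 -373.8   22.4] F [ 0.4 -0.5  0.6] w 46.7
reds [] 0
```

View pics/top4.png

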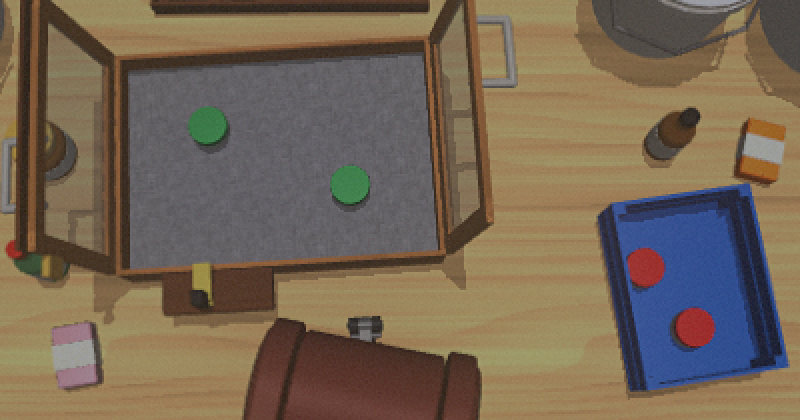

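Both red tins lie in the crate and the greens stand in the case. I close B, then A, retracing the paths.

```bash
python3 - <<'E'
from h import *
def bp(l,th,d):
    a=tl(l,th);g=np.array(bar(l,th));return pose((g+d*np.array([0,-np.sin(a),np.cos(a)])).tolist(),90,a)
def close(l):
    grip(26);goto(*bp(l,1.7,80));back(l,1.7,0,60);st("on");grip(0,40);st("grip")
    ok=arc(l,1.7,.2,12) and arc(l,.2,-.01,4,25);st("down");return ok
goto(*pose([-150,-150,360]))
if close('b'):
    grip(30);ln([50,-28,220]);st()
    goto(*pose([-30,150,360]))
    cv2.imwrite("pics/s5.png",get_image("scene")[180:400,180:540,::-1].repeat(2,0).repeat(2,1))
    if close('a'):
        grip(30);ln([-50,28,220]);st()
        goto(*pose([-300,0,300]))
cv2.imwrite("pics/s6.png",get_image("scene")[180:400,180:540,::-1].repeat(2,0).repeat(2,1))
E
```

```text
on t 60.9 tcp [ 665.1 -123.3  212.7] F [ 0.9 -0.1 -0.3] w 26.4
grip t 61.2 tcp [ 665.  -123.5  212.6] F [ 0.  -1.2  1.1] w 8.4
down t 68.6 tcp [651.6 101.9  98.8] F [-5.2  3.9  0.6] w 8.9
 t 69.8 tcp [651.4 101.4 200.1] F [-0.4 -0.1 -0.9] w 30.2
on t 73.2 tcp [536.9 376.5 212.7] F [-0.6  0.3 -0.4] w 26.0
grip t 73.5 tcp [536.8 376.6 212.6] F [0.7 2.  0.9] w 8.5
down t 80.9 tcp [550.  152.7 102.3] F [-1.7  6.2 17.5] w 8.5
 t 82.1 tcp [548.4 151.6 200.1] F [-0.4  0.8 -0.7] w 30.0
```

View pics/s6.png

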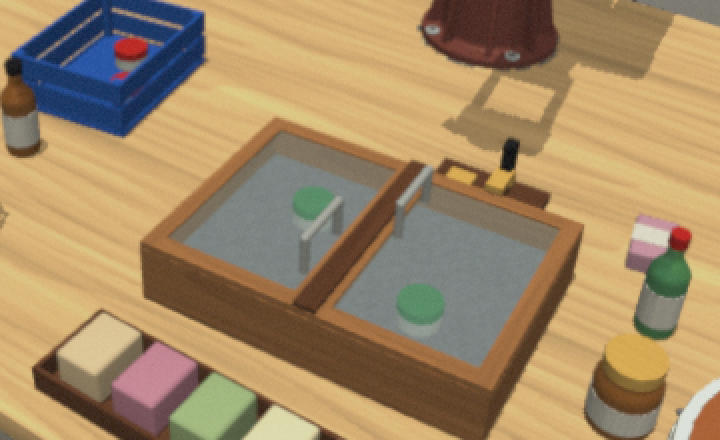

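Both leaves look shut. I compare the bar positions with the starting picture to check this.

```bash
python3 - <<'E'
from h import *
r=cv2.imread("pics/scene0.png")
for f in("s5","s6"):
    im=cv2.imread(f"pics/{f}.png")[::2,::2]
    for l in "ab":
        u,v=proj("scene",T(case,[bar(l,0)]))[0].round().astype(int)
        tp=r[v-14:v+14,u-14:u+14]
        w=im[v-180-26:v-180+26,u-180-26:u-180+26]
        m=cv2.matchTemplate(w,tp,cv2.TM_CCOEFF_NORMED);_,s,_,loc=cv2.minMaxLoc(m);print(f,l,round(s,3),np.array(loc)-12)
print("px per .05rad",proj("scene",T(case,[bar('b',.05)]))-proj("scene",T(case,[bar('b',0)])))
E
```

```text
s5 a 0.417 [0 1]
s5 b 0.92 [ 0 -1]
s6 a 0.996 [0 0]
s6 b 0.956 [0 0]
px per .05rad [[-0.95795667 -3.63327725]]
```

B was within about 0.015 rad before A closed, and both bars now match the starting picture. Now the bolt.

```bash
python3 - <<'E'
from h import *
grip(45);goto(*pose([-174,89,200]));ln([-174,89,114.5],speed=80);grip(0,25);st("grip")
ln([-174,44,114.5],speed=40);st("slid");grip(45);ln([-174,45,200]);goto(*pose([-300,0,300]))
for n in("scene","top"):
    im=get_image(n)[:,:,::-1];cv2.imwrite(f"pics/{n}7.png",im)
    r=cv2.imread(f"pics/{n}0.png")
    for nm,P in(("knob",[-174,45,118]),("bar a",bar('a',0)),("bar b",bar('b',0))):
        u,v=proj(n,T(case,[P]))[0].round().astype(int)
        m=cv2.matchTemplate(im[v-24:v+24,u-24:u+24].copy(),r[v-12:v+12,u-12:u+12].copy(),cv2.TM_CCOEFF_NORMED);_,s,_,l=cv2.minMaxLoc(m);print(n,nm,round(s,3),np.array(l)-12)
c=np.vstack([cv2.imread("pics/scene7.png")[170:390,180:540],cv2.imread("pics/top7.png")[140:340,180:540]]);cv2.imwrite("pics/f.png",cv2.resize(c,None,fx=1.4,fy=1.4))
E
```

```text
grip t 85.8 tcp [422.4 205.8  96.4] F [-0.4  0.7  3. ] w 13.4
slid t 87.1 tcp [425.  162.1  96.4] F [-0.6  5.4  3.5] w 13.6
scene knob 0.9 [0 0]
scene bar a 0.996 [0 0]
scene bar b 0.975 [0 0]
top knob 0.989 [0 0]
top bar a 0.99 [0 0]
top bar b 0.984 [0 0]
```

View pics/f.png

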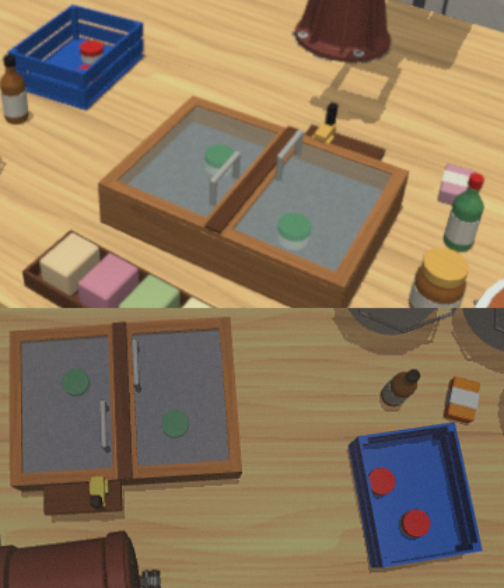

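The final picture shows the leaves shut, the bolt home, both greens in the case and both reds in the crate.

```bash
python3 -c "
from station import *
sign_off()"
```

```text
the job is handed in; nothing more can be done
```

The job is done and handed in; about 90 s of the 210 s had been used, and `sign_off` gives no verdict. I slid back the bolt, opened leaf A and then B to about 1.7 rad, and dropped both red-lidded tins (this run had two) into the crate. I then closed B, closed A over it and slid the bolt home.

**Last checks:**
- **Leaves and bolt:** both bars and the bolt knob match their starting positions to the pixel in both cameras. Slid home, the bolt met its stop at about 5 N.
- **Leaf order:** before A came down, B's bar was about 1 pixel off in the scene camera, roughly 0.015 rad.
- **Tins:** the last pictures show both reds inside the crate and both greens in the case.
- **Bystanders:** they look unmoved, but I judged that by eye and did not measure it.
- **Forces:** the highest wrist force I read was about 19 N, as leaf A seated.

**Disagreement:** the two cameras put the lids 9–10 mm apart along x. I used the mean of the two, and both grasps held at 47 mm width.

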